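# Find the free contact gap with the gauge blade

## Task

Two of the three gaps in the sloping face of the turquoise contact tester are blocked half way down; find the free one by feel, with the orange-handled gauge blade from the wooden block. Probe gently, without ramming the tester, and leave the blade standing fully home in the free gap, its handle's shoulder on the face, let go. Leave everything else on the table where it lies.

Things in the scene. Friction and masses are not known exactly. Their poses are not given: they have to be found in the camera images.
- gauge_grip (a point): centre of the gauge's orange handle, a block 36 mm wide (x), 18 mm thick (y), 60 mm tall (z, pointing from the blade's tip to the handle). Take it across its 18 mm thickness (y). The blade's tip lies 85 mm from here along -z. At the start the gauge stands upright in the wooden block, handle up
- gauge_tip (a point): centre of the tip of the gauge blade, same axes as gauge_grip; 55 mm below the handle's shoulder, 85 mm below the handle's centre
- gauge: the loose gauge: orange handle with a flat steel blade 32 mm wide (x), 5 mm thick (y), 55 mm long below it, the last 6 mm reduced to 28 x 3.5 mm; 115 mm long in all, about 120 g. Origin at the blade's tip, z towards the handle. Both faces are alike: it may go in either way round
- block: fixed beech block, 100 (x) x 80 (y) x 62 mm tall, origin under its centre; a vertical slot 36 x 8 mm in its top holds the blade at the start, the handle's shoulder resting on the top
- tester: fixed turquoise box with black cheeks, 262 mm wide (y), 135 mm tall; origin on the table, z up. Its flat face, 90 mm long, slopes 35 degrees and looks up towards its -x side (the robot); the face's centre is 105 mm above the origin. Three gaps in a row along y, 70 mm apart, go in at right angles to the face, so they lean 35 degrees from vertical; nothing sticks out of the face
- gap_a (a point): centre of the mouth of the gap at the -y end, between two thin white strips. z points out of the face (the blade goes in along -z), x up the slope, y along the row. Mouth 36 mm (x) by 9 mm (y), square edges. Two of the three gaps, out of sight and changing from run to run, are solidly blocked 28 mm down; the free one takes the whole 55 mm blade, the handle resting on the face
- gap_b (a point): centre of the mouth of the gap in the middle, between two thin white strips. z points out of the face (the blade goes in along -z), x up the slope, y along the row. Mouth 36 mm (x) by 9 mm (y), square edges. Two of the three gaps, out of sight and changing from run to run, are solidly blocked 28 mm down; the free one takes the whole 55 mm blade, the handle resting on the face
- gap_c (a point): centre of the mouth of the gap at the +y end, between two thin white strips. z points out of the face (the blade goes in along -z), x up the slope, y along the row. Mouth 36 mm (x) by 9 mm (y), square edges. Two of the three gaps, out of sight and changing from run to run, are solidly blocked 28 mm down; the free one takes the whole 55 mm blade, the handle resting on the face
- green_bin: loose green open parts bin, 90 x 70 x 38 mm; origin under its centre. Bystander
- orange_bin: loose orange open parts bin, 90 x 80 x 40 mm; origin under its centre. Bystander
- spool: loose metal spool of solder standing upright, 64 mm across, 50 mm tall; origin under its centre. Bystander
- wood_tile: loose small plywood tile with six dark dots, 90 x 45 x 12 mm; origin under its centre. Bystander
- screwdriver: loose screwdriver lying on the table; origin on the table under its middle, long axis its x. Bystander
- iron_stand: loose heavy black soldering-iron stand with a wire coil and yellow sponge, 120 x 130 mm, 135 mm tall; origin under its centre. Bystander
- tin: loose flat aluminium tin, 64 mm across, 22 mm tall; origin under its centre. Bystander
Mind the look-alikes: they are no part of the job. What is shaped like the gauge but purple is not meant.

How it is judged:
By the outcome, as a careful person would: the job done as asked, in the order asked, and still so for the second after the job is handed in, with the robot touching nothing.
It also fails if it takes over 72 s, if anything falls off the work surface, if the arm or the gripper's body presses on something with over 40 N, if the wrist force passes 120 N, or if a joint passes its speed limit or range.

## Robot

A 7-joint arm with a two-finger parallel gripper is mounted at the origin on the work surface. World frame = base frame: x ahead of the robot, y to its left, z up, the work surface at z = 0. Lengths are in m, angles in rad, forces in N, time in s.
With the tool pointing down it reaches from about 0.425 to 0.95 m from the base axis. Payload 4.7 kg.
Tool frame: the origin (TCP) lies midway between the tips of the shut fingers; the grasp point (between the pads) lies 19 mm behind it; z points along the fingers, y is the line along which they close (so a half turn about z gives the same grasp; the last joint's range is limited). The gripper opens to 87 mm and grips with 3 to 60 N. Pads are 19 mm wide; open, the fingers measure 117 mm over their backs; the gripper's body (75 mm by 190 mm) begins 51 mm behind the grasp point.
Start: joints at [1.153, 0.469, -0.049, 1.532, 0.024, 1.141, -0.082], TCP at [0.256, -0.625, 0.223] pointing down, gripper open.
Joint ranges: [-2.59, 2.59], [-0.33, 1.99], [-1.39, 1.29], [0.1, 2.45], [-1.04, 4.18], [0.21, 1.99], [-2.66, 2.66]. Speed limits (rad/s): [2.57, 2.57, 3.14, 3.14, 3.14, 3.14, 3.14].

## Interface

Orientations are given as a unit quaternion [x, y, z, w].
In Python, from rig import ctrl, eoat, kinematics, status, imaging gives the robot as it stands. Calls block until the motion is done:
- ctrl.reach(position, orientation): joint-space move of the TCP to a pose.
- ctrl.move_l(position, attitude=None, v=0.15, until_force=None): straight line of the TCP; attitude=None keeps the orientation; v is the mean speed in m/s. With until_force (N) it stops when the force on the tool has changed by that much, and returns True; else False.
- ctrl.move_joints(angles): joint-space move.
- eoat.command_gripper(opening, force=None): finger opening in m; force is the grip in N (None keeps the last); returns when the fingers have stopped.
- ctrl.sleep(seconds).
- kinematics.inverse_kinematics(position, orientation): joint angles nearest the present ones, or None.
- status.get_state(): the state.
- imaging.capture(name): name is "scene" or "top" or "wrist"; returns a dict with "image" (384x512x3 uint8, red, green, blue), "fov_y" (degrees; the focal length in pixels is half the picture's height over the tangent of half this angle, whatever the lens; pixels are square), "cx", "cy" (the principal point, pixels), "R" (3x3) and "t" (3): a world point X has camera coordinates R X + t. Camera axes: x right, y down, z forward; pixel columns grow to the right and rows downward; lengths in m; the calibration is good to about 2 mm. A picture is of the moment at which its call begins. There is no depth.
A pose or a line that the arm cannot do raises ctrl.PlanningError and nothing moves.
- ctrl.sign_off(): hands the job in; it is judged then, once.
The state is a dict: "time": time; "joints": joint angles; "joint_velocities": joint speeds; "joint_torque": joint torques, N m; "tcp_pos": TCP position; "ee_rot": TCP orientation; "contact_force": force on the tool from outside, world axes, zero at the start; "moment": the same for the moment, N m; "opening": finger opening in m; "finger_force": force on a finger pad.
Only numpy, scipy, OpenCV 4.12 (cv2) and the standard library are available. Lean on these libraries where they do the work, as an engineer would, in place of code of your own. Each camera call takes 0.05 s, during which the arm holds its last target. There are 200 camera calls.

## Working session

There is one attempt and no reset: what is moved stays moved. The work goes in short steps, each a Python script; the robot and the scene stay as the last script left them, time stands still between calls to the robot, and variables do not carry over. Pictures are saved under pics/ and viewed, at most 10 in all, crops included, and the job is handed in when it is done.

```bash
mkdir -p pics; ls; python3 - <<'E'
from rig import imaging,status
import cv2,numpy as np,pickle
d={n:imaging.capture(n) for n in("scene","top")}
pickle.dump(d,open("cap0.pkl","wb"))
for n in d:
    print(n,d[n]["fov_y"],d[n]["cx"],d[n]["cy"],np.round(d[n]["R"],3).tolist(),d[n]["t"])
    cv2.imwrite(f"pics/{n}0.png",cv2.resize(d[n]["image"][:,:,::-1],(768,576),interpolation=cv2.INTER_CUBIC))
s=status.get_state();print(s["tcp_pos"],s["ee_rot"],s["time"])
E
```

```text
pics
scene 43.81913618834077 259.2251020504391 188.96516327636039 [[-0.601, 0.799, -0.016], [0.438, 0.312, -0.843], [-0.668, -0.514, -0.538]] [ 0.38790315 -0.15740234  1.83035544]
top 55.45561809902785 254.9582123716134 191.49785502767247 [[0.006, -1.0, 0.007], [-0.983, -0.007, -0.181], [0.182, -0.005, -0.983]] [-0.04523367  0.57617984  0.93341009]
[ 0.25567854 -0.62413467  0.2216042 ] [ 9.81161703e-01  1.93186330e-01 -1.98505538e-04 -8.46089549e-04] 0.1
```

View pics/scene0.png

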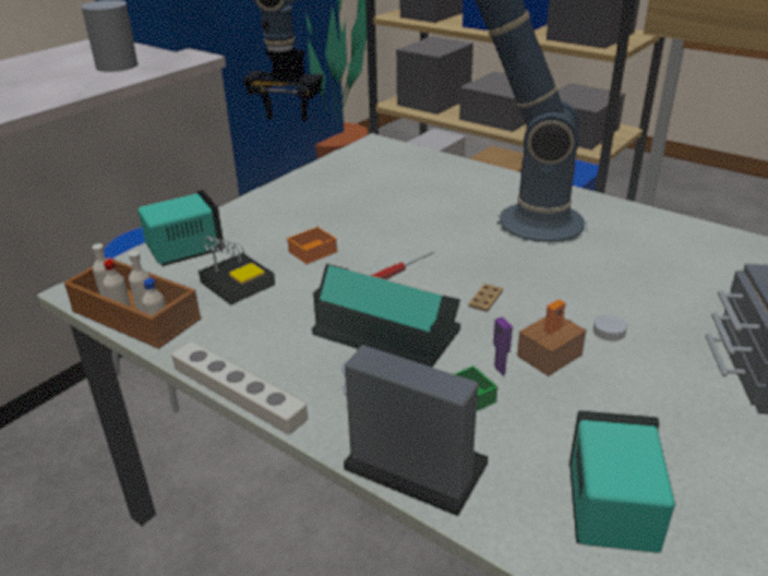

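View pics/top0.png

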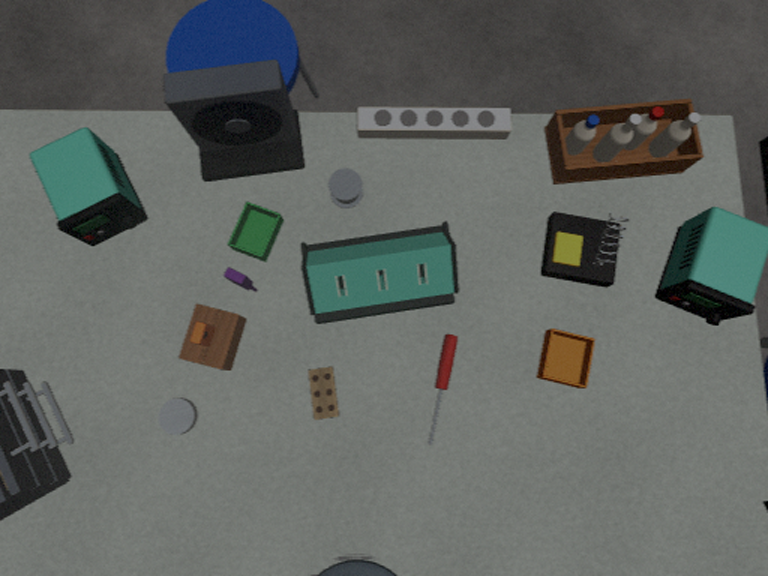

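The scene view shows the orange gauge in the beech block at (555,310), with the purple look-alike left of it. In the top view the handle is at (200,332) and the gaps at (342,286), (381,279) and (422,273), so gap_a is the right one.

```bash
cat > h.py <<'E'
import numpy as np,cv2,pickle
from scipy.spatial.transform import Rotation as Ro
def cam(c):
    f=c["image"].shape[0]/2/np.tan(np.radians(c["fov_y"]/2)); return f,np.array(c["R"]),np.array(c["t"])
def ray(c,u,v):
    f,R,t=cam(c); d=R.T@np.array([(u-c["cx"])/f,(v-c["cy"])/f,1]); return -R.T@t,d/np.linalg.norm(d)
def onplane(c,u,v,p0,n):
    o,d=ray(c,u,v); n=np.array(n,float); return o+d*(((np.array(p0)-o)@n)/(d@n))
def onz(c,u,v,z): return onplane(c,u,v,[0,0,z],[0,0,1])
def proj(c,X):
    f,R,t=cam(c); p=R@np.array(X)+t; return np.array([c["cx"]+f*p[0]/p[2],c["cy"]+f*p[1]/p[2]])
def save(c,name,scale=1.5): cv2.imwrite(f"pics/{name}.png",cv2.resize(c["image"][:,:,::-1],None,fx=scale,fy=scale,interpolation=cv2.INTER_CUBIC))
E
python3 - <<'E'
from h import *
from rig import kinematics,status,imaging
d=pickle.load(open("cap0.pkl","rb"));c=d["top"]
for n,(u,v),z in [("handle",(200,332),.122),("gc",(342,286),.105),("gb",(381,279),.105),("ga",(422,273),.105)]:
    print(n,onz(c,u/1.5,v/1.5,z).round(3))
w=imaging.capture("wrist");s=status.get_state()
R=Ro.from_quat(s["ee_rot"]).as_matrix()
f,Rc,t=cam(w); print("cam centre in tool",(R.T@(-Rc.T@t-s["tcp_pos"])).round(4),"axes in tool",(R.T@Rc.T).round(3).tolist(),w["fov_y"])
E
```

```text
handle [0.487 0.258 0.122]
gc [0.568 0.028 0.105]
gb [ 0.581 -0.038  0.105]
ga [ 0.592 -0.109  0.105]
cam centre in tool [ 0.07   -0.0002 -0.1618] axes in tool [[-0.001, -0.966, -0.257], [1.0, -0.0, -0.001], [0.001, -0.257, 0.966]] 71.39509716279045
```

```bash
cat >> h.py <<'E'
def gapframe(yaw):
    return Ro.from_euler("z",yaw).as_matrix()@Ro.from_euler("y",-np.radians(35)).as_matrix() # cols x up slope,y row,z out
def toolR(G,s=1):  # s=+1: tool x up slope, tool y = -row
    return np.column_stack([s*G[:,0],-s*G[:,1],-G[:,2]])
E
python3 - <<'E'
from h import *
from rig import kinematics,status,imaging,ctrl
G=gapframe(np.radians(9.9)); gb=np.array([.581,-.038,.105])
for s in(1,-1):
  q=Ro.from_matrix(toolR(G,s)).as_quat()
  for g in (.04,.11,.2):
   for o in (-.07,0,.07):
    k=kinematics.inverse_kinematics(gb+o*G[:,1]+g*G[:,2],q); print(s,g,o,None if k is None else np.round(k,2))
for yaw in range(-180,180,30):
  k=kinematics.inverse_kinematics([.487,.258,.23],Ro.from_matrix(Ro.from_euler("z",yaw,degrees=True).as_matrix()@np.diag([1,-1,-1])).as_quat());print(yaw,None if k is None else np.round(k,2))
done=0
for s in (1,-1):
  try:
    ctrl.reach(gb+.13*G[:,2],Ro.from_matrix(toolR(G,s)).as_quat()); print("at",s); break
  except ctrl.PlanningError as e: print(s,e)
w=imaging.capture("wrist");pickle.dump(w,open("wt.pkl","wb"));save(w,"wt")
print(status.get_state()["time"])
E
```

```text
1 0.04 -0.07 [ 1.2   0.54 -1.19  2.21  1.24  0.29 -2.31]
1 0.04 0 None
1 0.04 0.07 None
1 0.11 -0.07 [ 0.77  0.14 -0.51  2.25 -0.72  0.29 -0.47]
1 0.11 0 [ 0.34  0.06 -0.24  2.32 -0.71  0.22 -0.63]
1 0.11 0.07 None
1 0.2 -0.07 [ 0.88 -0.07 -0.48  2.23 -0.7   0.54 -0.48]
1 0.2 0 [ 0.86 -0.15 -0.61  2.29 -0.7   0.5  -0.63]
1 0.2 0.07 [ 0.9  -0.24 -0.79  2.32 -0.71  0.48 -0.78]
-1 0.04 -0.07 [ 1.2   0.54 -1.19  2.21  1.24  0.29  0.83]
-1 0.04 0 [ 1.06  0.47 -1.18  2.27  1.44  0.3   0.47]
-1 0.04 0.07 [ 0.76  0.34 -0.99  2.32  1.56  0.24  0.16]
-1 0.11 -0.07 [ 1.27  0.25 -1.09  2.23 -0.1   0.23  2.1 ]
-1 0.11 0 [ 0.52  0.07 -0.42  2.31 -0.65  0.22  2.45]
-1 0.11 0.07 None
-1 0.2 -0.07 [ 0.33 -0.09  0.02  2.26 -0.62  0.51  2.58]
-1 0.2 0 [ 0.12 -0.16  0.04  2.32 -0.43  0.44  2.24]
-1 0.2 0.07 [ 0.16 -0.2  -0.2   2.35 -0.29  0.4   1.92]
-180 [ 0.26  0.47 -1.1   1.78  0.46  1.18  0.59]
-150 [ 0.29  0.51 -1.17  1.78  0.5   1.2   1.07]
-120 [ 0.29  0.51 -1.17  1.78  0.5   1.2   1.6 ]
-90 [ 0.29  0.51 -1.17  1.78  0.5   1.2   2.12]
-60 [ 0.29  0.51 -1.17  1.78  0.5   1.2   2.64]
-30 [-1.14  0.3   0.72  1.85 -0.23  1.07 -2.42]
0 [ 0.24  0.45 -1.06  1.78  0.43  1.16 -2.53]
30 [ 0.21  0.44 -1.02  1.78  0.4   1.15 -1.98]
60 [ 0.24  0.46 -1.07  1.78  0.43  1.17 -1.49]
90 [ 0.25  0.47 -1.09  1.78  0.45  1.17 -0.97]
120 [ 0.26  0.47 -1.1   1.78  0.46  1.17 -0.46]
150 [ 0.25  0.47 -1.09  1.78  0.45  1.17  0.07]
at 1
2.4167
```

View pics/wt.png

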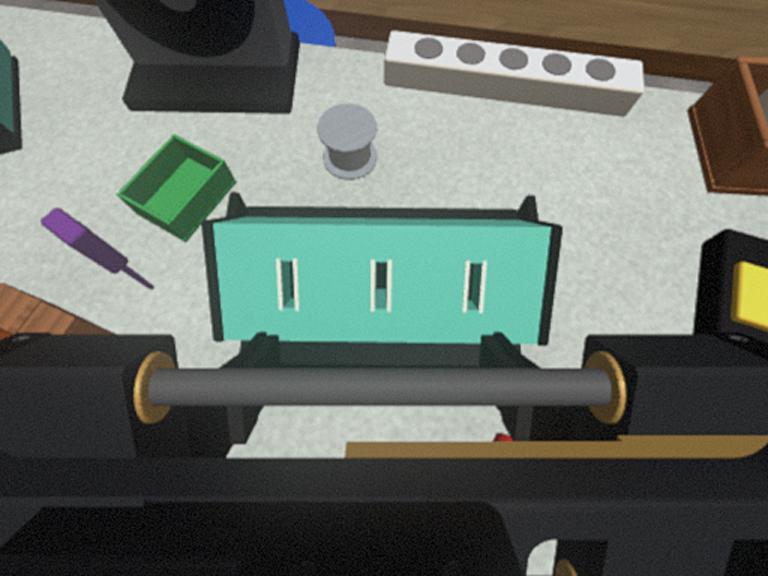

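The wrist view shows all three gaps clear of the fingers at (287,285), (381,285) and (475,286), with white strips on either side of each.

```bash
python3 - <<'E'
from h import *
from rig import status,imaging,ctrl
w=pickle.load(open("wt.pkl","rb"));im=w["image"]
hsv=cv2.cvtColor(im,cv2.COLOR_RGB2HSV)
m=((hsv[...,1]<70)&(hsv[...,2]>140)).astype(np.uint8); roi=np.zeros_like(m);roi[160:220,150:360]=1
n,l,st,ce=cv2.connectedComponentsWithStats(m*roi)
for i in range(1,n):
  if st[i,4]>15: print(st[i],ce[i].round(1))
P=sorted([ce[i] for i in range(1,n) if st[i,4]>15],key=lambda p:p[0])
if len(P)==6:
  g=[onz(w,*((P[i]+P[i+1])/2),.105) for i in(4,2,0)]
  print(np.round(g,4)); dv=g[2]-g[0]; print("len",np.linalg.norm(dv),"yaw",np.degrees(np.arctan2(-dv[0],dv[1])))
  np.save("gaps.npy",g)
ctrl.reach([.487,.258,.25],Ro.from_matrix(Ro.from_euler("z",150,degrees=True).as_matrix()@np.diag([1,-1,-1])).as_quat())
w=imaging.capture("wrist");pickle.dump(w,open("wb.pkl","wb"));save(w,"wb")
print(status.get_state()["time"])
E
```

```text
[184 172   5  35 125] [186.  188.7]
[195 172   5  36 119] [196.9 189.3]
[247 173   4  35 116] [248.2 189. ]
[258 173   4  35 109] [259.1 189.5]
[308 173   6  36 118] [310.4 190.6]
[319 174   6  35 120] [321.4 190.8]
[[ 0.593  -0.1088  0.105 ]
 [ 0.5829 -0.0395  0.105 ]
 [ 0.5713  0.0296  0.105 ]]
len 0.1400803947342398 yaw 8.908113860649518
3.6583
```

View pics/wb.png

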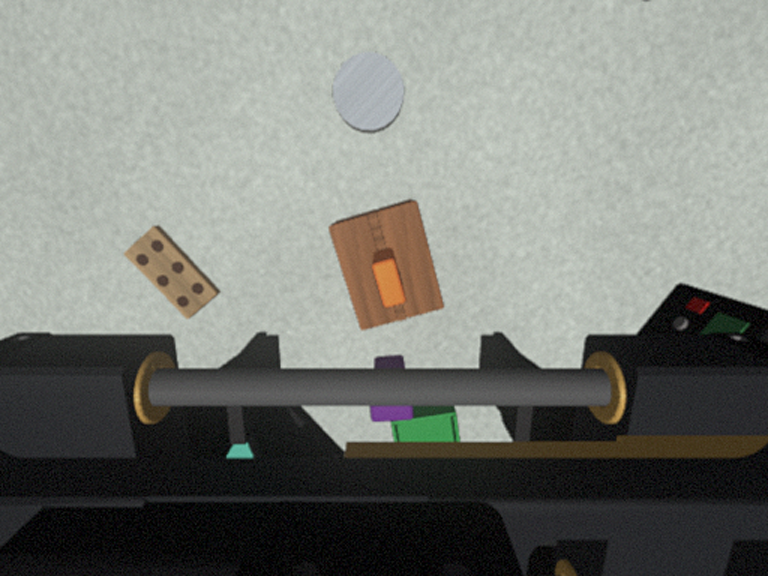

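The wrist view shows the handle top at about (388,282) on the block. Its long axis runs parallel to the block's long edges, and the shaded strip above it is its end face.

```bash
python3 - <<'E'
from h import *
from rig import kinematics
w=pickle.load(open("wb.pkl","rb"));im=w["image"]
def wcorn(m,z,name):
  c=max(cv2.findContours(m.astype(np.uint8),cv2.RETR_EXTERNAL,cv2.CHAIN_APPROX_NONE)[0],key=cv2.contourArea)
  P=np.array([onz(w,*p[0],z)[:2] for p in c],np.float32)
  (cx,cy),(a,b),ang=cv2.minAreaRect(P*1000)
  if a<b: ang+=90
  print(name,"c",cx,cy,"size",a,b,"long-axis yaw",ang); return cx/1000,cy/1000,ang
hsv=cv2.cvtColor(im,cv2.COLOR_RGB2HSV)
print(hsv[160:212:4,258])
o=(hsv[...,0]<14)&(hsv[...,1]>170)
roi=np.zeros(o.shape,bool);roi[160:212,235:285]=1
wcorn(o&(hsv[...,2]>190)&roi,.122,"handle top")
b=(hsv[...,0]<20)&(hsv[...,1]>90);roi[:]=0;roi[125:225,210:305]=1
wcorn(b&roi,.062,"block")
E
```

```text
[[ 12 128 159]
 [ 12 123 149]
 [  9 151 105]
 [ 10 156 119]
 [ 14 166 213]
 [ 14 167 209]
 [ 14 169 210]
 [ 15 167 209]
 [ 14 170 208]
 [ 14 170 208]
 [ 14 167 209]
 [ 12 170 182]
 [ 13 124 136]]
handle top c 491.20989990234375 262.5935974121094 size 15.989352226257324 26.13935089111328 long-axis yaw 166.01892852783203
block c 487.33905029296875 263.9709777832031 size 78.0450439453125 99.63993072509766 long-axis yaw 165.98943328857422
```

```bash
cat >> h.py <<'E'
LO=np.array([-2.59,-.33,-1.39,.1,-1.04,.21,-2.66]);HI=np.array([2.59,1.99,1.29,2.45,4.18,1.99,2.66])
def pose(F,c,th,s):  # gauge frame F, handle centre c -> tcp, quat
    R=F@Ro.from_euler("y",th,degrees=True).as_matrix()@np.diag([s,-s,-1.]); return c+.019*R[:,2],Ro.from_matrix(R).as_quat()
def upright(phi): return Ro.from_euler("z",phi,degrees=True).as_matrix()
E
python3 - <<'E'
from h import *
from rig import kinematics
w=pickle.load(open("wb.pkl","rb"));hsv=cv2.cvtColor(w["image"],cv2.COLOR_RGB2HSV)
o=(hsv[...,0]<18)&(hsv[...,1]>145)&(hsv[...,2]>160);roi=np.zeros(o.shape,bool);roi[166:212,240:280]=1
c=max(cv2.findContours((o&roi).astype(np.uint8),cv2.RETR_EXTERNAL,cv2.CHAIN_APPROX_NONE)[0],key=cv2.contourArea)
P=np.array([onz(w,*p[0],.122)[:2] for p in c],np.float32)
r=cv2.minAreaRect(P*1000);print(r)
C=np.array([r[0][0]/1000,r[0][1]/1000,.092])
gaps=np.load("gaps.npy");G=gapframe(np.radians(8.9))
res=[]
for s in(1,-1):
 for phi in(166,-14):
  for th in range(-45,50,5):
    m=[]
    for F,cc in [(upright(phi),C),(upright(phi),C+[0,0,.09])]+[(G,g+d*G[:,2]) for g in gaps for d in(.125,.03)]:
      k=kinematics.inverse_kinematics(*pose(F,cc,th,s))
      if k is None: break
      m.append(min(np.min(k-LO),np.min(HI-k)))
    else: res.append((min(m),s,phi,th,np.round(m,2)))
for x in sorted(res,key=lambda x:-x[0])[:14]: print(x)
E
```

```text
((487.895751953125, 263.43170166015625), (16.87641143798828, 35.23350143432617), 76.04044342041016)
(np.float64(0.47690592022596334), 1, -14, 40, array([0.53, 0.48, 0.62, 0.66, 0.57, 0.62, 0.54, 0.59]))
(np.float64(0.46290946360289587), 1, -14, 35, array([0.5 , 0.46, 0.57, 0.61, 0.52, 0.56, 0.49, 0.53]))
(np.float64(0.4325773490951632), 1, -14, 30, array([0.46, 0.43, 0.51, 0.54, 0.47, 0.5 , 0.44, 0.47]))
(np.float64(0.40372303448093527), 1, -14, 45, array([0.54, 0.4 , 0.67, 0.72, 0.62, 0.68, 0.6 , 0.65]))
(np.float64(0.38432733355350024), 1, -14, 25, array([0.42, 0.4 , 0.46, 0.43, 0.41, 0.4 , 0.38, 0.39]))
(np.float64(0.30958421474568), 1, 166, 25, array([0.31, 0.39, 0.46, 0.43, 0.41, 0.4 , 0.38, 0.39]))
(np.float64(0.29798330834967435), -1, -14, 45, array([0.43, 0.4 , 0.34, 0.43, 0.32, 0.42, 0.3 , 0.41]))
(np.float64(0.27994119032478215), -1, -14, 40, array([0.43, 0.39, 0.33, 0.42, 0.3 , 0.41, 0.28, 0.4 ]))
(np.float64(0.2703470865805555), 1, 166, 20, array([0.35, 0.43, 0.41, 0.31, 0.36, 0.28, 0.33, 0.27]))
(np.float64(0.2703470865805555), 1, -14, 20, array([0.38, 0.36, 0.41, 0.31, 0.36, 0.28, 0.33, 0.27]))
(np.float64(0.2701071667436401), 1, 166, 30, array([0.27, 0.35, 0.51, 0.54, 0.47, 0.5 , 0.44, 0.47]))
(np.float64(0.26245949907270827), -1, -14, 35, array([0.42, 0.38, 0.31, 0.41, 0.28, 0.4 , 0.26, 0.39]))
(np.float64(0.2463368745080261), -1, -14, 30, array([0.42, 0.38, 0.3 , 0.4 , 0.27, 0.39, 0.25, 0.39]))
(np.float64(0.23281545671235215), -1, -14, 25, array([0.42, 0.37, 0.29, 0.4 , 0.25, 0.39, 0.23, 0.4 ]))
```

Handle and block centres agree: (0.488,0.263) with yaw 166°. I'll grasp with the tool tilted 30° about the gauge's y, which keeps the joints well inside their ranges at the tester, then hover at gap c.

```bash
cat >> h.py <<'E'
TH,S,PHI=30,1,-14
C=np.array([.4877,.2637,.092]); G=gapframe(np.radians(8.9))
def ins(g,tip,off=(0,0)): # tip height above face along normal, offsets along gap x,y
    return pose(G,g+off[0]*G[:,0]+off[1]*G[:,1]+(.085+tip)*G[:,2],TH,S)
E
python3 - <<'E'
from h import *
from rig import *
gaps=np.load("gaps.npy")
p,q=pose(upright(PHI),C,TH,S); z=Ro.from_quat(q).as_matrix()[:,2]
eoat.command_gripper(.05,35)
ctrl.reach(p-.09*z,q)
print(ctrl.move_l(p,v=.1,until_force=8)); print(status.get_state()["tcp_pos"]-p)
eoat.command_gripper(.0,35); s=status.get_state(); print("open",s["opening"],s["finger_force"],s["contact_force"])
ctrl.move_l(p+[0,0,.13],v=.12)
s=status.get_state(); print("open",s["opening"],s["contact_force"],s["time"])
p,q=ins(gaps[2],.05); ctrl.reach(p,q)
p,q=ins(gaps[2],.012); ctrl.move_l(p,v=.1); ctrl.sleep(.2)
w=imaging.capture("wrist");pickle.dump(w,open("wc.pkl","wb"))
im=w["image"][100:330,100:420,::-1];cv2.imwrite("pics/wc.png",cv2.resize(im,None,fx=2.5,fy=2.5,interpolation=cv2.INTER_CUBIC))
s=status.get_state();print(s["time"],s["tcp_pos"]-p,s["opening"])
print("expect tip",proj(w,gaps[2]+.012*G[:,2]),"mouth",proj(w,gaps[2]))
E
```

```text
False
[7.72893692e-04 7.69554505e-05 4.53514901e-04]
open 0.01811063150855438 34.99978055013344 [-0.922032    0.15154991  0.78178747]
open 0.01795436564096448 [ 1.183982    0.35531307 -2.69536332] 9.5167
11.275 [8.38215431e-05 7.69395057e-06 5.36004948e-04] 0.018047942469871
expect tip [253.12612276 160.96731262] mouth [253.11161553 152.28930748]
```

View pics/wc.png

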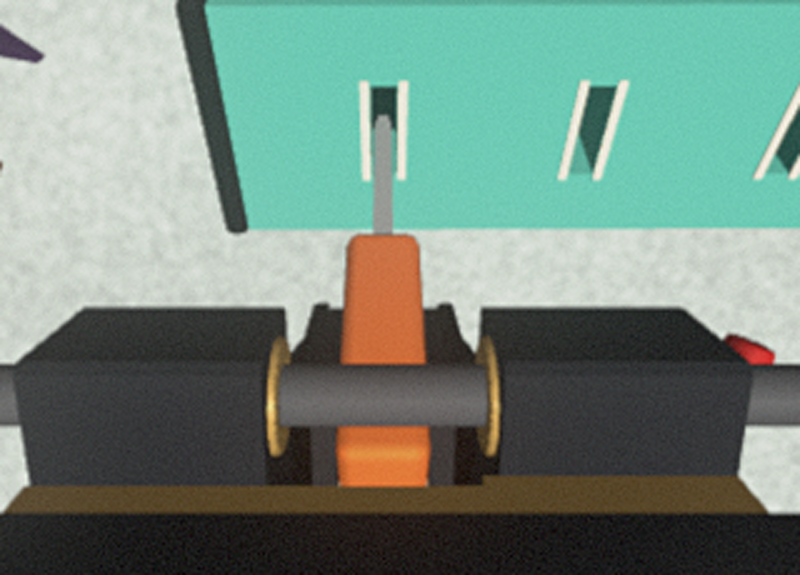

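The view shows the blade at (383,120), centred between gap c's strips at columns 365 and 402. Its tip also lies where it should along the slope, so I can probe.

```bash
python3 - <<'E'
from h import *
from rig import *
gaps=np.load("gaps.npy")
def depth(g): # tip height over face from tcp
    return (np.array(status.get_state()["tcp_pos"])-ins(g,0)[0])@G[:,2]
for i in (2,1,0):
    g=gaps[i]
    if i<2:
        ctrl.move_l(ins(g,.015)[0],v=.1); ctrl.sleep(.2)
    hit=ctrl.move_l(ins(g,-.042)[0],v=.025,until_force=6)
    s=status.get_state(); d=depth(g); print("abc"[i],hit,"tip mm",round(d*1000,1),np.round(s["contact_force"],1),s["moment"].round(2),round(s["time"],1))
    if not hit: print("FREE","abc"[i]); break
    if d>-.022: print("edge?"); ctrl.move_l(ins(g,.012)[0],v=.05); break
    ctrl.move_l(ins(g,.015)[0],v=.08)
E
```

```text
c True tip mm -27.9 [-1.8 -0.1  4.7] [ 0.04  0.16 -0.01] 12.7
b False tip mm -41.9 [-0.2  0.5 -1.6] [-0.04  0.14  0.02] 16.9
FREE b
```

```bash
python3 - <<'E'
from h import *
from rig import *
gaps=np.load("gaps.npy");g=gaps[1]
hit=ctrl.move_l(ins(g,-.058)[0],v=.02,until_force=8)
s=status.get_state(); print(hit,"tip mm",((s["tcp_pos"]-ins(g,0)[0])@G[:,2]*1000).round(1),s["contact_force"].round(1),s["opening"])
eoat.command_gripper(.045); ctrl.sleep(.2)
p,q=ins(g,-.055);z=Ro.from_quat(q).as_matrix()[:,2]
ctrl.move_l(np.array(status.get_state()["tcp_pos"])-.13*z,v=.12); ctrl.sleep(.3)
w=imaging.capture("wrist");t=imaging.capture("top")
a=cv2.resize(w["image"][60:260,100:420],(640,400)); b=cv2.resize(t["image"][120:240,160:352],(640,400))
cv2.imwrite("pics/end.png",cv2.resize(np.vstack([a,b]),(480,600))[:,:,::-1])
s=status.get_state();print(s["time"],s["contact_force"].round(1))
for h in (0,.06): print(proj(w,g+h*G[:,2]),proj(t,g+h*G[:,2]))
E
```

```text
True tip mm -54.5 [-1.9  0.   5.4] 0.01761249255460036
20.15 [ 0.4 -0.   0.7]
[253.32226041 173.53761416] [254.42841275 185.34181896]
[253.36686216 213.7633147 ] [256.64892294 195.13335795]
```

View pics/end.png

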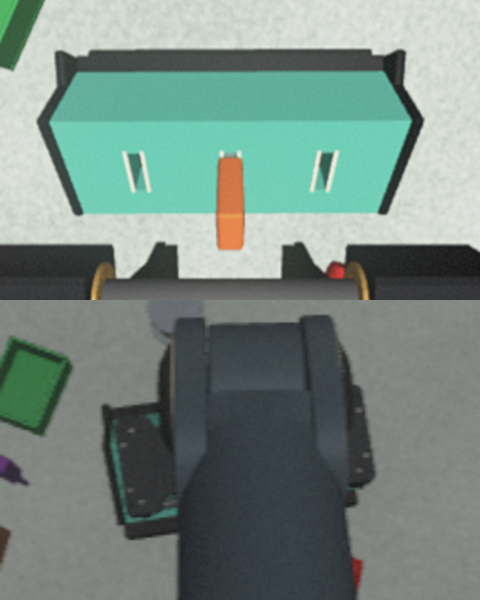

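The wrist view shows the handle standing in middle gap b, from (230,155) to (230,248), with its shoulder at the upper ends of the strips. The reading was 54.5 mm, so I'll press gently on top with the closed fingers to confirm it's fully home.

```bash
python3 - <<'E'
from h import *
from rig import *
g=np.load("gaps.npy")[1]
eoat.command_gripper(0.0,20)
q=ins(g,0)[1]
ctrl.move_l(g+.085*G[:,2],v=.1); ctrl.sleep(.2)
f=lambda:((np.array(status.get_state()["tcp_pos"])-g)@G[:,2]*1000).round(2)
print(ctrl.move_l(g+.055*G[:,2],v=.015,until_force=8),f(),status.get_state()["contact_force"].round(1))
ctrl.move_l(g+.16*G[:,2],v=.1); ctrl.sleep(.3)
w=imaging.capture("wrist")
cv2.imwrite("pics/end2.png",cv2.resize(w["image"][60:260,100:420,::-1],(640,400)))
print(status.get_state()["time"])
E
```

```text
True 65.36 [-2.3 -0.4  5.1]
24.9167
```

View pics/end2.png

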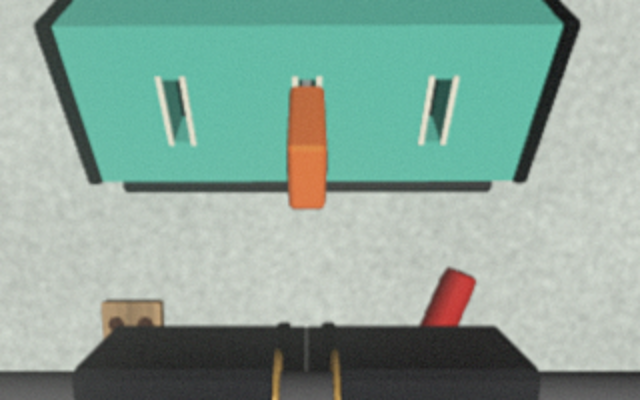

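```bash
python3 - <<'E'
from h import *
from rig import *
gaps=np.load("gaps.npy");g=gaps[1]
w=imaging.capture("wrist");pickle.dump(w,open("we.pkl","wb"))
for n,x,h in [("mouth top",.018,0),("mouth bottom",-.018,0),("shoulder x16 h0",.016,0),("x18 h0",.018,0),("x18 h4",.018,.004),("handle top x16 h60",.016,.06),("top -x -20 h60",-.02,.06)]:
    print(n,proj(w,g+x*G[:,0]+h*G[:,2]).round(1))
for i in(0,2): print("gap",i,[proj(w,gaps[i]+x*G[:,0]).round(1) for x in(.018,-.018)])
hsv=cv2.cvtColor(w["image"],cv2.COLOR_RGB2HSV)
u=int(proj(w,g)[0]); print("u",u)
for v in range(94,170): 
    if v<112 or 126<v<138 or v>158: print(v,w["image"][v,u].tolist(),end=" ")
cv2.imwrite("pics/end3.png",cv2.resize(w["image"][85:175,150:360,::-1],None,fx=3.8,fy=3.8,interpolation=cv2.INTER_CUBIC))
m=((hsv[...,1]<70)&(hsv[...,2]>140)).astype(np.uint8);r=np.zeros_like(m);r[85:145,160:345]=1
print(cv2.connectedComponentsWithStats(m*r)[2])
E
```

```text
mouth top [253.2  98.5]
mouth bottom [253.2 129.5]
shoulder x16 h0 [253.2 100.3]
x18 h0 [253.2  98.5]
x18 h4 [253.2 100.3]
handle top x16 h60 [253.2 132. ]
top -x -20 h60 [253.3 164.5]
gap 0 [array([321.6,  99.1]), array([315.8, 130.1])]
gap 2 [array([184.9,  99.3]), array([190.7, 130.2])]
u 253
94 [103, 191, 168] 95 [102, 189, 166] 96 [97, 187, 165] 97 [99, 188, 166] 98 [103, 192, 170] 99 [109, 177, 159] 100 [133, 155, 145] 101 [138, 142, 138] 102 [148, 142, 131] 103 [174, 120, 93] 104 [186, 100, 57] 105 [189, 106, 61] 106 [187, 108, 66] 107 [191, 109, 68] 108 [191, 108, 68] 109 [191, 110, 65] 110 [189, 108, 63] 111 [191, 108, 66] 127 [190, 109, 61] 128 [191, 106, 64] 129 [190, 104, 58] 130 [191, 105, 64] 131 [194, 111, 64] 132 [203, 121, 69] 133 [213, 133, 72] 134 [218, 137, 74] 135 [220, 134, 72] 136 [217, 123, 69] 137 [217, 119, 68] 159 [220, 125, 75] 160 [218, 121, 70] 161 [219, 120, 69] 162 [222, 121, 70] 163 [206, 113, 69] 164 [182, 149, 130] 165 [194, 200, 189] 166 [199, 208, 201] 167 [199, 207, 197] 168 [196, 203, 193] 169 [199, 207, 196] [[     0      0    512    384 196037]
 [   177     98     11     35    131]
 [   189     98     10     35    122]
 [   246     98      4      6     19]
 [   258     98      4      7     18]
 [   309     98      9     35    130]
 [   320     98     10     35    128]
 [   252    100      3      3      9]
 [   262    108      1      7      7]
 [   263    128      1      7      7]]
```

View pics/end3.png

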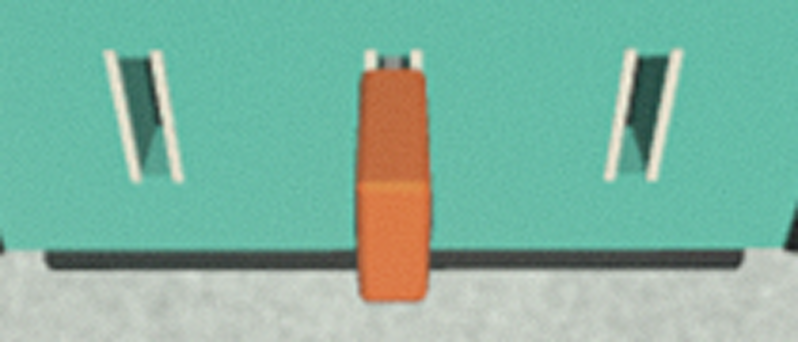

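The grey at (393,65) is the blade inside the mouth, showing past a shoulder that slid about 2 mm down the slope. The handle's top edges (rows 132 and 164) match the projection for a seated gauge (132.0 and 164.5). The probe also stopped at 54.5 mm here against 27.9 mm in blocked gap c, so it's home.

```bash
python3 -c "
from rig import ctrl,status
print(status.get_state()['time']);print(ctrl.sign_off())"
```

```text
24.9667
the job is handed in; nothing more can be done
None
```

The gauge blade stands fully home in gap b, the free one, and is let go; gap c stopped it at 28 mm, gap a needed no probing, and I handed the job in at about 25 s.

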